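# Roll down the label on an oval tin on a free-running turntable

## Task

Take the rubber hand roller from its wooden rest and roll down the paper label on the rounded end of the tin: start at the label's right-hand edge (as you face that end) and go round to its left-hand edge in one slow pass of about five seconds without lifting off, with a light even pressure of about 4 newtons all the way and the wheel level with the label. The turntable under the tin runs freely and swings away from the roller, so follow it; touch tin and turntable with nothing but the roller, never press hard enough to dent the tin or send it spinning, and leave the bottles and the jar alone. Finish with the roller still in the gripper, held still and clear of the tin, and the turntable come to rest: the program ends while holding it.

Things in the scene. Friction and masses are not known exactly. Their poses are not given: they have to be found in the camera images.
- roller: Sprung label roller, 0.35 kg: dark wooden bar handle 22 mm wide, 26 mm high (x = -105 to 60 mm), then a steel fork 16 mm wide, 63 mm high on a sprung neck, black rubber wheel in front. It lies in the rest, handle level, wheel axle vertical. Origin: underside of the handle at the grip; x along the handle to the wheel, z up. Centre of mass about 25 mm ahead of the origin.
- roller_grip (a point): Where to pinch the roller's handle from above (22 mm wide across its y axis): middle of the handle, 13 mm above its underside. Between the rest's uprights the handle is free from 54 mm behind this point to 44 mm ahead of it.
- roller_head (a point): Centre of the rubber wheel, 125 mm ahead of roller_grip on the handle's axis with the neck out, up to 25 mm less when pressed in; axes as the roller. The wheel has 20 mm radius, is 50 mm wide, turns freely (negligible bearing friction) and stands out 12 mm in front of the fork and to either side of it.
- neck (a joint): How far the roller's sprung neck is pressed in along the handle, m: 0 (out) to 0.025. Spring 400 N/m without preload, light damping: a push of 4 N along the handle gives 0.010. It gives only along the handle, so point the handle about square to the wall.
- rest: Fixed light wooden rest: foot 165 x 80 x 12 mm, two notched uprights 12 mm thick and 50 mm wide at x = -60 and +50 mm, notch floor 70 mm above the desk, cheeks up to 88 mm. Origin: centre of the underside; x points along the handle to the wheel. Lift the roller straight up 25 mm or more to free it.
- stand: Heavy packing turntable, its foot fixed to the desk, and all it carries: round grey iron plate of 300 mm diameter (top 45 mm above the desk) turning freely on a vertical axis, and a dark metal tin fixed on it in a thin rubber nest: oval outline 150 x 100 mm, upright walls up to 180 mm, white lid to 192 mm above the desk. Origin: on the axis at desk height.
- axis (a point): Point on the turntable's vertical axis, 45 mm above the desk; it does not move. The tin stands centred on it: flat sides 50 mm long, joined by two half-round ends of 50 mm radius whose centres lie 25 mm either side of the axis. The labelled end starts roughly facing the robot.
- turntable (a joint): Angle of plate and tin, rad, anticlockwise from above. Inertia with tin 0.085 kg m2 (up to a third off), viscous drag 0.2 N m s/rad, dry friction 0.004 N m, no spring: time constant 0.43 s. A push N square to the rounded end at angle a from the label's middle turns it with N x 0.025 m x sin(a): away from the roller until the roller is past the middle, then back.
- label_end (a point): Centre of curvature of the labelled end (radius 50 mm), 25 mm from the axis, 110 mm above the desk, mid-height of the label. Its axes turn with the tin: -x out through the label's middle, +y to its left-hand edge as you face it, -y to its right-hand edge. The white paper label is 90 mm high and wraps 60 degrees each way. With the wheel in touch, its centre is 70 mm from here.
- bottle1: Amber bottle with white cap, 52 mm diameter, 110 mm high, standing on the desk; bystander. Origin: centre of its underside.
- bottle2: A second bottle like bottle1; bystander.
- jar: White tablet jar with screw lid, 68 mm diameter, 85 mm high, standing on the desk; bystander. Origin: centre of its underside.
Things that resemble listed ones, but are neither listed nor needed, are in the scene too. Of the things that look like the rest, the larger one is meant.

How it is judged:
On the way, in this order (a step that is already met when the one before it is completed fails the run):
1. the wheel presses on the label within about 12 mm of its right-hand edge with 2 to 7 N, level with the label within 22 mm (contact force between roller and stand between 2 and 7 N and x of roller_head in the frame of label_end below -0.015 m and z of roller_head in the frame of label_end between -0.022 and 0.022 m and y of roller_head in the frame of label_end below -0.05 m), for 0.2 s.
2. the wheel stays on the middle 78 mm of the label with 2 to 7 N for 3 s without a break (contact force between roller and stand between 2 and 7 N and x of roller_head in the frame of label_end below -0.015 m and z of roller_head in the frame of label_end between -0.022 and 0.022 m and y of roller_head in the frame of label_end between -0.049 and 0.049 m), for 3 s.
3. the wheel presses within about 12 mm of the label's left-hand edge with 2 to 7 N (contact force between roller and stand between 2 and 7 N and x of roller_head in the frame of label_end below -0.015 m and z of roller_head in the frame of label_end between -0.022 and 0.022 m and y of roller_head in the frame of label_end above 0.05 m), for 0.1 s.
At the end, for the whole second after the job is handed in: The roller is held in the fingers, slower than 50 mm/s, touching neither turntable, tin nor rest, its wheel higher than 60 mm above the desk and at least 10 mm clear of the label (wheel centre over 80 mm from label_end); the turntable turns slower than 0.1 rad/s (horizontal distance between roller_head and label_end above 0.08 m and height (world z) of roller_head above 0.06 m and contact force between roller and stand below 0.1 N and contact force between roller and rest below 0.1 N and contact force between the fingers and roller above 1 N and linear speed of roller below 0.05 m/s and velocity of joint turntable between -0.1 and 0.1 rad/s); the arm keeps its last pose, push and grip.
It fails at once if the roller presses the tin or turntable with more than 14 N (contact force between roller and stand above 14 N).
It fails at once if the turntable spins faster than 1.5 rad/s (velocity of joint turntable above 1.5 rad/s or velocity of joint turntable below -1.5 rad/s).
It fails at once if the fingers or the arm touch the tin or the turntable (contact force between any of the fingers, the arm and stand above 0.5 N).
It fails at once if a bottle or the jar is moved by more than 15 mm (distance of any of bottle1, bottle2, jar from where it was at the start of the episode above 0.015 m).
It fails at once if the wheel is lifted 10 to 30 mm off the middle of the label, which breaks the pass (horizontal distance between roller_head and label_end between 0.08 and 0.1 m and y of roller_head in the frame of label_end between -0.035 and 0.035 m and x of roller_head in the frame of label_end below -0.015 m).
It also fails if it takes over 51 s, if anything falls off the work surface, if the arm or the gripper's body presses on something with over 40 N, if the wrist force passes 120 N, or if a joint passes its speed limit or range.

## Robot

A 7-joint arm with a two-finger parallel gripper is mounted at the origin on the work surface. World frame = base frame: x ahead of the robot, y to its left, z up, the work surface at z = 0. Lengths are in m, angles in rad, forces in N, time in s.
With the tool pointing down it reaches from about 0.4 to 0.85 m from the base axis. Payload 10.4 kg.
Tool frame: the origin (TCP) lies at the very end of the fingers, on their centre line; the grasp point (between the pads) lies 19 mm behind it; z points along the fingers, y is the line along which they close (so a half turn about z gives the same grasp; the last joint's range is limited). The gripper opens to 87 mm and grips with 3 to 60 N. Pads are 19 mm wide; open, the fingers measure 117 mm over their backs; the gripper's body (75 mm by 190 mm) begins 51 mm behind the grasp point.
Start: joints at [1.107, 0.332, -0.065, 1.46, 0.022, 1.35, -0.088], TCP at [0.267, -0.565, 0.223] pointing down, gripper open.
Joint ranges: [-2.6, 2.6], [-0.5, 2.12], [-1.47, 1.34], [0.16, 2.42], [-1.27, 4.41], [0.06, 2.06], [-2.6, 2.6]. Speed limits (rad/s): [2.22, 2.22, 2.79, 2.79, 3.14, 3.14, 3.14].

## Interface

Orientations are given as a unit quaternion [x, y, z, w].
In Python, from bench import * gives the robot as it stands.
- The arm moves only by the tool carry_out, never from a script. Its argument "deltas" is a list of rows, each an object with "hand": the finger opening in mm, from 0 to 87; "dp": the shift along the tool's x, y, z each as a share of 250 mm, from -1 to 1, a list of three; "spin": the turn about the tool's z as a share of pi rad, from -1 to 1. In form: [{"hand": hand, "dp": [dx, dy, dz], "spin": spin}, ...]. A call has 1 to 20 rows; each row is the pose to reach, as a shift and turn from the pose commanded when the call began, along the tool's axes at that moment, turning the shorter way round; what a row does not reach only later rows make up. A row lasts 1/10 s, in which the tool goes at most 50 mm and 8.59 degrees, less where a joint would pass 70% of its speed; a pose out of reach is approached as far as the arm can. A call with a number of a shift or a turn outside -1 to 1 is refused whole. A call with a gripper value outside its range is refused whole. The fingers move at their own pace and stop on an object; "force" is the grip in N (left out, the last holds). Time passes only in rows, so rows that repeat a pose let the fingers close. It gives the time, the measured TCP pose, the force, the opening and the grip force at its end, in the units of the state.
- read_state(): the state, without advancing time (a new reading comes with each control period).
- camera(name): name is "scene" or "top" or "wrist"; returns the picture (480x640x3 uint8, red, green, blue); there is no depth.
- get_calibration(name): a dict with "fx", "fy", "cx", "cy" (pixels), "k1" (the pictures are not rectified: a ray, as slopes to the right and down, at radius r is drawn at 1 + k1 r^2 times it, then the intrinsics apply), "R" (3x3) and "t" (3): a world point X has camera coordinates R X + t; the wrist camera has in their place "mount" (4x4, takes a point from camera to tool coordinates, whose origin is the TCP and whose axes are the flange's). Camera axes: x right, y down, z forward; pixel columns grow to the right and rows downward; lengths in m; the calibration is good to about 2 mm. A picture is of the moment at which its call begins: read the wrist's pose just before it. get_calibration takes no time and is no camera call.
- close_job(): hands the job in; it is judged then, once.
The state is a dict: "time": time; "joint_positions": joint angles; "joint_vel": joint speeds; "joint_torque": joint torques, N m; "ee_pos": TCP position; "eef_rot": TCP orientation; "ft_force": force on the tool from outside, world axes, zero at the start; "torque": the same for the moment, N m; "width": finger opening in m; "grip_force": force on a finger pad.
Only numpy, scipy, OpenCV 4.12 (cv2) and the standard library are available. Lean on these libraries where they do the work, as an engineer would, in place of code of your own. Each camera call takes 0.05 s, during which the arm holds its last target. There are 200 camera calls.

## Working session

There is one attempt and no reset: what is moved stays moved. The work goes in short steps, Python scripts to look and compute and a tool call to move; the robot and the scene stay as the last step left them, time stands still between calls to the robot, and variables do not carry over. Pictures are saved under pics/ and viewed, at most 10 in all, crops included, and the job is handed in when it is done.

Besides the shell and the picture viewer there is one more tool, called after ">>>" by a JSON object that holds its "op" and its "data". carry_out: Moves the arm, as the interface text tells. Its arguments: {"type":"object","properties":{"deltas":{"type":"array","items":{"type":"object","properties":{"hand":{"type":"number"},"dp":{"type":"array","items":{"type":"number","minimum":-1,"maximum":1}},"spin":{"type":"number","minimum":-1,"maximum":1}}}},"force":{"type":"number"}},"required":["deltas"]}

```bash
mkdir -p pics; ls; python3 - <<'E'
from bench import *
import cv2,numpy as np
np.set_printoptions(precision=4,suppress=True)
s=read_state()
print({k:np.round(v,3) for k,v in s.items()})
a=camera("scene");b=camera("top")
cv2.imwrite("pics/scene.png",a[...,::-1]);cv2.imwrite("pics/top.png",b[...,::-1])
for n in ["scene","top","wrist"]: print(n,get_calibration(n))
E
```

```text
pics
{'time': np.float64(0.0), 'joint_positions': array([ 1.107,  0.333, -0.065,  1.461,  0.022,  1.35 , -0.088]), 'joint_vel': array([-0.   ,  0.001, -0.001,  0.001,  0.   ,  0.   ,  0.002]), 'joint_torque': array([ -0.   , -62.326,   0.025, -38.99 ,  -0.061,   0.04 ,   0.   ]), 'ee_pos': array([ 0.267, -0.565,  0.222]), 'eef_rot': array([ 0.976,  0.219, -0.   , -0.001]), 'ft_force': array([-1.007, -0.601, -0.984]), 'torque': array([-0.037, -0.02 , -0.006]), 'grip_force': np.float64(0.0), 'width': np.float64(0.087)}
scene {'fx': 606.1180037664112, 'fy': 606.1180037664112, 'cx': 312.12149534568465, 'cy': 246.27830328105358, 'k1': -0.0006596644884479134, 'R': array([[ 0.7185,  0.6953,  0.0153],
       [ 0.5717, -0.578 , -0.5823],
       [-0.396 ,  0.4271, -0.8128]]), 't': array([-0.363 , -0.19  ,  1.5861])}
top {'fx': 608.0223340748931, 'fy': 608.0223340748931, 'cx': 323.2158019238835, 'cy': 251.81792398639024, 'k1': -0.14163540183063567, 'R': array([[ 0.027 , -0.9996,  0.0031],
       [-0.9938, -0.0272, -0.1077],
       [ 0.1078, -0.0001, -0.9942]]), 't': array([0.0285, 0.4986, 1.5795])}
wrist {'fx': 422.3772399842893, 'fy': 422.3772399842893, 'cx': 320.23717047389164, 'cy': 237.61199305503004, 'k1': 0.025124793986235707, 'mount': array([[-0.0004, -0.9587, -0.2844,  0.0787],
       [ 1.    , -0.0006,  0.0007,  0.0009],
       [-0.0008, -0.2844,  0.9587, -0.1614],
       [ 0.    ,  0.    ,  0.    ,  1.    ]])}
```

View pics/scene.png

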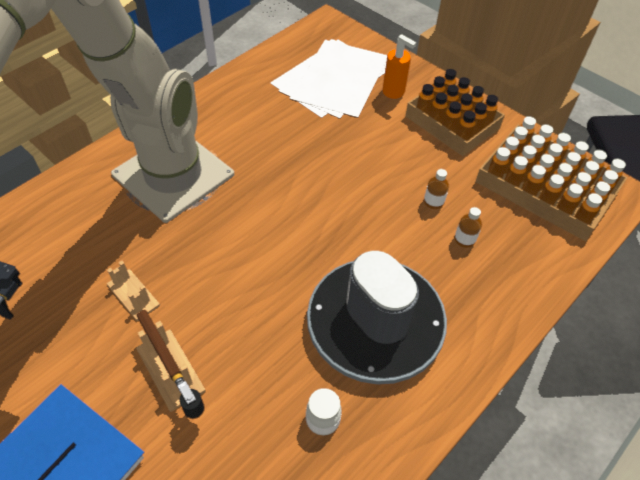

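View pics/top.png

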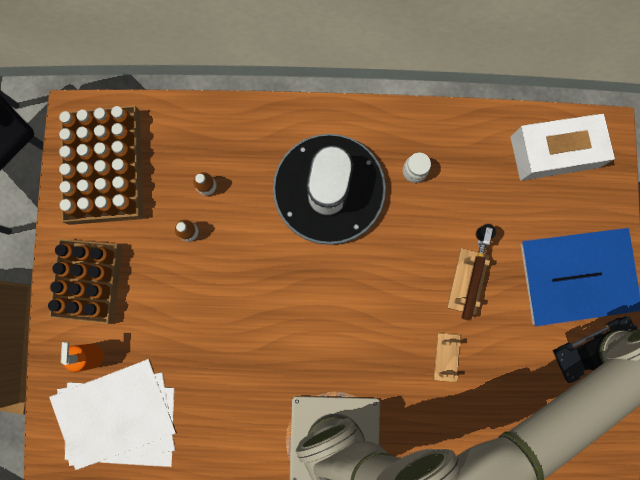

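The scene view shows the roller in the larger rest (wheel near (191,402)), with a smaller decoy rest at (130,292). The tin lid is at (385,282), the jar at (323,411) and the bottles at (436,190) and (468,228). In the top view the plate is at (330,188), the lid at (330,177), the handle runs from (467,317) to (483,250), the wheel is at (486,234), the jar at (418,167), and the bottles are at (205,183) and (186,230).

```bash
cat > h.py <<'E'
import cv2,numpy as np
from bench import *
np.set_printoptions(precision=4,suppress=True)
def ray(n,uv,z):
    c=get_calibration(n);K=np.array([[c['fx'],0,c['cx']],[0,c['fy'],c['cy']],[0,0,1]])
    p=cv2.undistortPoints(np.array(uv,float).reshape(-1,1,2),K,np.array([c['k1'],0,0,0,0.]))[:,0]
    R=np.array(c['R']);t=np.array(c['t']);C=-R.T@t
    d=np.c_[p,np.ones(len(p))]@R
    return C+d*((z-C[2])/d[:,2])[:,None]
def blobs(mask,lo=30):
    m=cv2.morphologyEx(mask.astype(np.uint8)*255,cv2.MORPH_OPEN,np.ones((3,3)))
    cs,_=cv2.findContours(m,cv2.RETR_EXTERNAL,cv2.CHAIN_APPROX_NONE)
    return sorted([c for c in cs if cv2.contourArea(c)>lo],key=cv2.contourArea,reverse=True)
def axis_fit(P):   # polygon outline in metres -> centre, sizes, angle of long side
    (c,s,a)=cv2.minAreaRect((P[:,:2]*1000).astype(np.float32))
    if s[0]<s[1]: s=s[::-1];a+=90
    return np.array(c)/1000,np.array(s),(a+90)%180-90
E
python3 - <<'E'
from h import *
for n,box in [("top",(260,125,395,250)),("scene",(290,235,460,390))]:
    im=cv2.imread(f"pics/{n}.png");hsv=cv2.cvtColor(im,cv2.COLOR_BGR2HSV)
    M=np.zeros(im.shape[:2],bool);x0,y0,x1,y1=box;M[y0:y1,x0:x1]=1
    for thr in (200,225):
        c=blobs(M&(hsv[...,2]>thr)&(hsv[...,1]<60),200)[0]
        print(n,"lid",thr,*axis_fit(ray(n,c,0.192)))
    # plate: not wood
    c=blobs(M&~((hsv[...,0]<22)&(hsv[...,1]>90)&(hsv[...,2]>70)),2000)[0]
    P=ray(n,c,0.045)[:,:2];ctr,r=cv2.minEnclosingCircle((P*1000).astype(np.float32));print(n,"plate circ",ctr,r)
    hb=(440,220,510,330) if n=="top" else (125,300,205,425)
    M[:]=0;x0,y0,x1,y1=hb;M[y0:y1,x0:x1]=1
    dark=M&(hsv[...,2]<120)&(hsv[...,1]>60)
    cv2.imwrite(f"pics/hm_{n}.png",cv2.resize(np.hstack([im[y0:y1,x0:x1],cv2.cvtColor(dark[y0:y1,x0:x1].astype(np.uint8)*255,cv2.COLOR_GRAY2BGR)]),None,fx=4,fy=4))
    for c in blobs(dark,60)[:3]: print(n,"handle",*axis_fit(ray(n,c,0.096)),c[:,0].min(0),c[:,0].max(0))
    c_=get_calibration(n);print("cam",-np.array(c_['R']).T@c_['t'])
print(ray("top",[[418,167],[486,233]],0.085))
print(ray("top",[[204,180],[184,228]],0.11))
E
```

```text
top lid 200 [0.6669 0.0323] [136.3891  88.4169] -9.824005126953125Traceback (most recent call last):
  File "<stdin>", line 6, in <module>
IndexError: list index out of range
```

```bash
cat > m.py <<'E'
from h import *
for n,box in [("top",(260,125,395,250)),("scene",(290,235,460,390))]:
    im=cv2.imread(f"pics/{n}.png");hsv=cv2.cvtColor(im,cv2.COLOR_BGR2HSV)
    M=np.zeros(im.shape[:2],bool);x0,y0,x1,y1=box;M[y0:y1,x0:x1]=1
    for thr in (140,170,200):
        c=blobs(M&(hsv[...,2]>thr)&(hsv[...,1]<60),200)[0]
        print(n,"lid",thr,*axis_fit(ray(n,c,0.192)))
    c=blobs(M&~((hsv[...,0]<22)&(hsv[...,1]>90)&(hsv[...,2]>70)),2000)[0]
    P=ray(n,c,0.045)[:,:2];ctr,r=cv2.minEnclosingCircle((P*1000).astype(np.float32));print(n,"plate circ",ctr,r)
    hb=(440,220,510,330) if n=="top" else (125,300,205,425)
    M[:]=0;x0,y0,x1,y1=hb;M[y0:y1,x0:x1]=1
    dark=M&(hsv[...,2]<120)&(hsv[...,1]>60)
    cv2.imwrite(f"pics/hm_{n}.png",cv2.resize(np.hstack([im[y0:y1,x0:x1],cv2.cvtColor(dark[y0:y1,x0:x1].astype(np.uint8)*255,cv2.COLOR_GRAY2BGR)]),None,fx=4,fy=4))
    for c in blobs(dark,60)[:3]: print(n,"handle",*axis_fit(ray(n,c,0.096)),c[:,0].min(0),c[:,0].max(0))
    c_=get_calibration(n);print("cam",-np.array(c_['R']).T@c_['t'])
print(ray("top",[[418,167],[486,233]],0.085))
print(ray("top",[[204,180],[184,228]],0.11))
E
python3 m.py
```

```text
top lid 140 [0.6666 0.0319] [140.7491  92.2651] -9.836196899414062
top lid 170 [0.6668 0.0317] [138.433   90.9363] -10.520835876464844
top lid 200 [0.6669 0.0323] [136.3891  88.4169] -9.824005126953125
top plate circ (663.9716186523438, 24.545286178588867) 156.55422973632812
top handle [ 0.4508 -0.3553] [253.8725  78.1929] -13.704864501953125 [462 226] [503 320]
cam [0.3245 0.0422 1.6239]
scene lid 140 [0.6675 0.0317] [140.8491  97.4195] -10.374198913574219
scene lid 170 [0.6671 0.0315] [140.3251  94.7351] -10.034881591796875
scene lid 200 [0.667 0.031] [139.3695  92.4903] -10.049247741699219
scene plate circ (661.553466796875, 35.00807571411133) 162.6471405029297
scene handle [ 0.4863 -0.4109] [194.3064  39.2052] -7.393501281738281 [133 349] [189 424]
scene handle [ 0.4125 -0.3446] [171.672   27.8169] -12.536445617675781 [137 310] [178 379]
cam [ 0.9977 -0.5349  1.1841]
[[ 0.72   -0.1986  0.085 ]
 [ 0.5517 -0.3771  0.085 ]]
[[0.6648 0.3514 0.11  ]
 [0.5396 0.3961 0.11  ]]
```

View pics/hm_top.png

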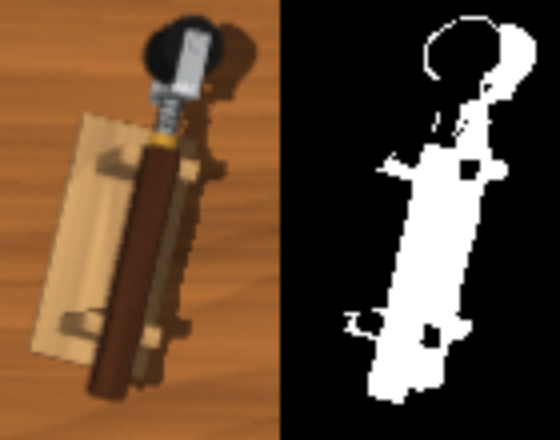

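```bash
python3 - <<'E'
from h import *
im=cv2.imread("pics/top.png").astype(int)[220:330,440:510];B,G,R=im[...,0],im[...,1],im[...,2]
m=(R<105)&(R-B>20)&(R-G>22)&(G<60)
for c in blobs(m,40)[:3]:
    P=ray("top",c.reshape(-1,2)+[440,220],0.096);print(*axis_fit(P),c[:,0].min(0)+[440,220],c[:,0].max(0)+[440,220])
p=ray("top",[[466.9,318.5],[480.4,255.5]],0.096);d=p[1]-p[0];print(p,np.linalg.norm(d),np.degrees(np.arctan2(d[1],d[0])))
u=d/np.linalg.norm(d);print("grip",p[0]+.105*u,p[1]-.06*u)
im=cv2.imread("pics/scene.png").astype(int)[300:425,125:205];B,G,R=im[...,0],im[...,1],im[...,2]
m=(R<120)&(R-B>20)&(R-G>22)&(G<70)
for c in blobs(m,40)[:3]:
    P=ray("scene",c.reshape(-1,2)+[125,300],0.09);print(*axis_fit(P),c[:,0].min(0)+[125,300],c[:,0].max(0)+[125,300])
s=read_state();print(s['ee_pos'],s['eef_rot'])
from scipy.spatial.transform import Rotation as Ro
print(Ro.from_quat(s['eef_rot']).as_matrix())
E
```

```text
[ 0.4093 -0.3403] [164.69  24.16] -12.465980529785156 [462 257] [483 319]
[ 0.5195 -0.3928] [99.1391 34.6721] -15.353034973144531 [486 227] [503 264]
[ 0.4182 -0.3708] [96.3883 19.6623] -5.038398742675781 [480 266] [490 303]
[[ 0.3308 -0.3251  0.096 ]
 [ 0.4916 -0.3594  0.096 ]] 0.16444417820914198 -12.00984310520673
grip [ 0.4335 -0.347   0.096 ] [ 0.4329 -0.3469  0.096 ]
[ 0.4079 -0.3446] [161.9625  22.0282] -12.573814392089844 [138 312] [178 375]
[ 0.4882 -0.4103] [73.5646 12.4476] -15.528556823730469 [146 376] [164 408]
[ 0.2665 -0.5649  0.2218] [ 0.9758  0.2187 -0.0002 -0.0006]
[[ 0.9044  0.4267 -0.0006]
 [ 0.4267 -0.9044  0.0011]
 [-0.     -0.0013 -1.    ]]
```

>>> {"op": "carry_out", "data": {"deltas": [{"hand": 87, "dp": [0.972, -0.508, 0], "spin": -0.79}, {"hand": 87, "dp": [0.972, -0.508, 0], "spin": -0.79}, {"hand": 87, "dp": [0.972, -0.508, 0], "spin": -0.79}, {"hand": 87, "dp": [0.972, -0.508, 0], "spin": -0.79}, {"hand": 87, "dp": [0.972, -0.508, 0], "spin": -0.79}, {"hand": 87, "dp": [0.972, -0.508, 0], "spin": -0.79}, {"hand": 87, "dp": [0.972, -0.508, 0], "spin": -0.79}, {"hand": 87, "dp": [0.972, -0.508, 0], "spin": -0.79}, {"hand": 87, "dp": [0.972, -0.508, 0], "spin": -0.79}, {"hand": 87, "dp": [0.972, -0.508, 0], "spin": -0.79}, {"hand": 87, "dp": [0.972, -0.508, 0], "spin": -0.79}, {"hand": 87, "dp": [0.972, -0.508, 0], "spin": -0.79}, {"hand": 87, "dp": [0.972, -0.508, 0], "spin": -0.79}, {"hand": 87, "dp": [0.972, -0.508, 0], "spin": -0.79}, {"hand": 87, "dp": [0.972, -0.508, 0], "spin": -0.79}, {"hand": 87, "dp": [0.972, -0.508, 0], "spin": -0.79}, {"hand": 87, "dp": [0.972, -0.508, 0], "spin": -0.79}, {"hand": 87, "dp": [0.972, -0.508, 0], "spin": -0.79}, {"hand": 87, "dp": [0.972, -0.508, 0], "spin": -0.79}, {"hand": 87, "dp": [0.972, -0.508, 0], "spin": -0.79}]}}

```text
time: 2.1
ee_pos: [0.4322, -0.3467, 0.2224]
eef_rot: [0.11, 0.994, 0.0, -0.0]
ft_force: [0.1, 0.1, 0.2]
width: 0.0871
grip_force: 0.0
```

```bash
cat >> h.py <<'E'
from scipy.spatial.transform import Rotation as Ro
def wray(uv,z,s):
    c=get_calibration("wrist");K=np.array([[c['fx'],0,c['cx']],[0,c['fy'],c['cy']],[0,0,1]])
    p=cv2.undistortPoints(np.array(uv,float).reshape(-1,1,2),K,np.array([c['k1'],0,0,0,0.]))[:,0]
    M=np.array(c['mount']);R=Ro.from_quat(s['eef_rot']).as_matrix()
    C=s['ee_pos']+R@M[:3,3];d=np.c_[p,np.ones(len(p))]@(R@M[:3,:3]).T
    return C+d*((z-C[2])/d[:,2])[:,None]
E
python3 - <<'E'
from h import *
s=read_state();print(s['joint_positions'])
a=camera("wrist")[...,::-1];cv2.imwrite("pics/w1.png",a)
B,G,R=[a[...,i].astype(int) for i in range(3)]
m=(R<115)&(R-B>15)&(R-G>15)&(G<70)
for c in blobs(m,400)[:4]:
    P=wray(c,0.096,s);print(*axis_fit(P),c[:,0].min(0),c[:,0].max(0))
E
```

```text
[ 1.0121  0.2119 -0.4796  1.6312  0.1003  1.3232  1.8668]
[ 0.3087 -0.4912] [74.4273 72.1407] 68.13683319091797 [ 0 41] [118 157]
[ 0.4086 -0.3433] [160.8801  21.1432] -12.576805114746094 [303  67] [334 300]
[ 0.4292 -0.4148] [95.3249 56.2373] -80.71893501281738 [155 183] [275 291]
[ 0.2655 -0.4737] [83.6602 24.7583] -89.27983510494232 [0 0] [124  49]
```

View pics/w1.png

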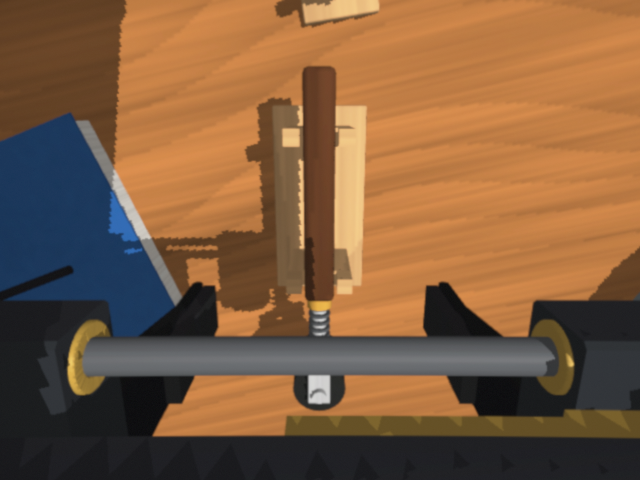

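>>> {"op": "carry_out", "data": {"deltas": [{"hand": 87, "dp": [0, 0.005, 0.15], "spin": 0}, {"hand": 87, "dp": [0, 0.005, 0.3], "spin": 0}, {"hand": 87, "dp": [0, 0.005, 0.42], "spin": 0}, {"hand": 87, "dp": [0, 0.005, 0.52], "spin": 0}, {"hand": 87, "dp": [0, 0.005, 0.6], "spin": 0}, {"hand": 87, "dp": [0, 0.005, 0.634], "spin": 0}, {"hand": 87, "dp": [0, 0.005, 0.634], "spin": 0}, {"hand": 87, "dp": [0, 0.005, 0.634], "spin": 0}, {"hand": 15, "dp": [0, 0.005, 0.634], "spin": 0}, {"hand": 15, "dp": [0, 0.005, 0.634], "spin": 0}, {"hand": 15, "dp": [0, 0.005, 0.634], "spin": 0}, {"hand": 15, "dp": [0, 0.005, 0.634], "spin": 0}, {"hand": 15, "dp": [0, 0.005, 0.634], "spin": 0}, {"hand": 15, "dp": [0, 0.005, 0.634], "spin": 0}, {"hand": 15, "dp": [0, 0.005, 0.634], "spin": 0}, {"hand": 15, "dp": [0, 0.005, 0.634], "spin": 0}, {"hand": 15, "dp": [0, 0.005, 0.634], "spin": 0}, {"hand": 15, "dp": [0, 0.005, 0.634], "spin": 0}], "force": 50}}

```text
time: 3.95
ee_pos: [0.4325, -0.3457, 0.0641]
eef_rot: [0.109, 0.994, -0.0, 0.0]
ft_force: [0.7, -0.9, 0.2]
width: 0.0219
grip_force: 50.0
```

>>> {"op": "carry_out", "data": {"deltas": [{"hand": 15, "dp": [0, 0, -0.06], "spin": 0}, {"hand": 15, "dp": [0, 0, -0.14], "spin": 0}, {"hand": 15, "dp": [0, 0, -0.25], "spin": 0}, {"hand": 15, "dp": [0, 0, -0.36], "spin": 0}, {"hand": 15, "dp": [0, 0.03, -0.4], "spin": 0}, {"hand": 15, "dp": [0.01, 0.12, -0.4], "spin": -0.03}, {"hand": 15, "dp": [0.02, 0.24, -0.4], "spin": -0.06}, {"hand": 15, "dp": [0.03, 0.36, -0.4], "spin": -0.1}, {"hand": 15, "dp": [0.05, 0.5, -0.4], "spin": -0.13}, {"hand": 15, "dp": [0.06, 0.62, -0.4], "spin": -0.16}, {"hand": 15, "dp": [0.07, 0.74, -0.4], "spin": -0.19}, {"hand": 15, "dp": [0.08, 0.84, -0.4], "spin": -0.22}, {"hand": 15, "dp": [0.09, 0.92, -0.4], "spin": -0.25}, {"hand": 15, "dp": [0.1, 0.969, -0.4], "spin": -0.258}, {"hand": 15, "dp": [0.1, 0.969, -0.4], "spin": -0.258}, {"hand": 15, "dp": [0.1, 0.969, -0.4], "spin": -0.258}]}}

```text
time: 5.55
ee_pos: [0.4605, -0.1043, 0.1639]
eef_rot: [-0.29, 0.957, -0.0, -0.0]
ft_force: [0.3, -0.4, -3.4]
width: 0.0217
grip_force: 50.0
```

```bash
cat >> h.py <<'E'
def lid(img,n):
    hsv=cv2.cvtColor(img,cv2.COLOR_RGB2HSV)
    M=np.zeros(img.shape[:2],bool);x0,y0,x1,y1=(285,130,375,225) if n=="top" else (335,240,425,315)
    M[y0:y1,x0:x1]=1
    P=ray(n,blobs(M&(hsv[...,2]>150)&(hsv[...,1]<60),200)[0],0.192)
    return axis_fit(P)
E
python3 - <<'E'
from h import *
s=read_state();print(s['joint_positions'])
t=camera("top");c=camera("scene")
print(lid(t,"top"),lid(c,"scene"))
cv2.imwrite("pics/p2.png",cv2.resize(np.hstack([t[120:320,240:480],c[180:380,240:480]])[...,::-1],None,fx=1.66,fy=1.66))
E
```

```text
[ 0.8391  0.0932 -0.7382  1.8954  0.0684  1.1783  2.2368]
(array([0.6668, 0.0319]), array([139.3189,  92.265 ]), -9.837356567382812) (array([0.6673, 0.0317]), array([141.2392,  97.4195]), -10.374198913574219)
```

View pics/p2.png

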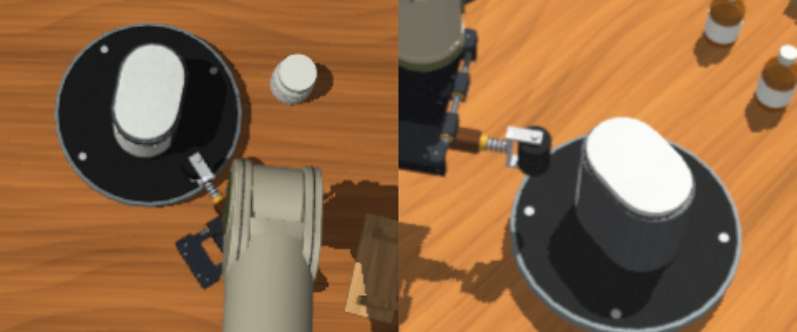

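```bash
cat > plan.py <<'E'
# usage: plan.py K rate(deg/s) comp_end(mm) [a_end] : K rows, sweeping a' at -rate, neck compression ramping to comp_end
import sys,json,os
from h import *
AX=np.array([0.6668,0.0318]);I,D,F,r=0.085,0.2,0.004,0.025
u=lambda q:np.array([np.cos(q),np.sin(q)])
K=int(sys.argv[1]);rate=np.radians(float(sys.argv[2]));cend=float(sys.argv[3])/1000
aend=np.radians(float(sys.argv[4])) if len(sys.argv)>4 else -9
cam=len(sys.argv)<=5
S=json.load(open("st.json")) if os.path.exists("st.json") else None
s=read_state();yaw=lambda q:2*np.arctan2(q[1],q[0])
if S is None: S=dict(phi=np.radians(169.9),om=0.,psi=np.radians(221.9),comp=-.035,cmd=[*s['ee_pos'],yaw(s['eef_rot'])%(2*np.pi)],T=1.)
phi,om,psi,comp=S['phi'],S['om'],S['psi'],S['comp'];c0=np.array(S['cmd'])
def step(phi,om,psi,comp,dt):
    n=20
    for _ in range(n):
        N=400*max(comp,0);tq=-N*r*np.sin(psi-phi)-D*om
        f=F*np.sign(om) if abs(om)>1e-3 else np.clip(tq,-F,F)
        om+=(tq-f)/I*dt/n;phi+=om*dt/n
    return phi,om
h=psi-np.pi
print("ft along handle %.2f  |ft_xy| %.2f"%(-s['ft_force'][:2]@u(c0[3]-np.pi),np.hypot(*s['ft_force'][:2])),"lag mm",(c0[:3]-s['ee_pos'])*1000,"q7 %.2f t %.2f"%(s['joint_positions'][6],s['time']))
if cam:
    im=camera("scene");hsv=cv2.cvtColor(im,cv2.COLOR_RGB2HSV);M=np.zeros(im.shape[:2],bool);M[230:330,325:440]=1
    P=ray("scene",blobs(M&(hsv[...,2]>150)&(hsv[...,1]<60),200)[0],0.192);ctr,sz,ang=axis_fit(P)
    ph=np.radians(180+ang+0.3);err=ph-phi
    print("lid",ctr,sz,"phi meas %.1f pred %.1f om %.2f"%(np.degrees(ph),np.degrees(phi),om))
    if S['T']<5 and S['comp']>0: om+=0.5*err/max(S['T'],.2)
    phi=ph;phi,om=step(phi,om,psi,comp,.05)
    w=psi-phi;print("a' now %.1f"%np.degrees(w))
a=psi-phi;dc=(cend-comp)/K;rows=[];ca=c0[3];ex=np.array([np.cos(ca),np.sin(ca)]);ey=np.array([np.sin(ca),-np.cos(ca)])
for k in range(K):
    comp+=dc
    if rate: 
        p1,_=step(phi,om,psi,comp,.1);a=max(a-rate*.1,aend);psi=p1+a
    phi,om=step(phi,om,psi,comp,.1)
    C=AX+.025*u(phi);al=np.degrees(psi-phi);sk=np.radians(np.clip((al-20)/30,0,1)*8)
    hy=psi-np.pi-sk;W=C+(.07-min(comp,0))*u(psi);g=W-(.125-max(comp,0))*u(hy)
    z=c0[2]+(0.092-c0[2])*min(1,(k+1)/max(K*.6,1));d=g-c0[:2]
    dyaw=(hy+np.pi-ca+np.pi)%(2*np.pi)-np.pi
    R=[round(v,3) for v in (d@ex/.25,d@ey/.25,-(z-c0[2])/.25,-dyaw/np.pi)]
    rows.append({"hand":15,"dp":[float(x) for x in R[:3]],"spin":float(R[3])})
    if k in(0,K//2,K-1):print("k%d a' %.1f phi %.1f om %.2f g"%(k,al,np.degrees(phi),om),g,"toolyaw %.1f"%np.degrees(hy+np.pi),"rel %.1f"%(np.degrees(hy+np.pi)-90-np.degrees(np.arctan2(g[1],g[0]))))
x=rows[-1];e=np.array(x["dp"])*.25
cmd=[*(c0[:2]+e[0]*ex+e[1]*ey),c0[2]-e[2],ca-x["spin"]*np.pi]
json.dump(dict(phi=phi,om=om,psi=psi,comp=comp,cmd=cmd,T=K*.1+.05),open("st_next.json","w"))
print(json.dumps(rows))
E
python3 plan.py 12 0 -4
python3 - <<'E'
from h import *
print(ray("top",[[355,213.4]],0.2145),"expect .571 -.0305")
E
```

```text
ft along handle -0.23  |ft_xy| 1.30 lag mm [0. 0. 0.] q7 2.24 t 5.65
lid [0.6673 0.0317] [141.2176  97.4469] phi meas 170.3 pred 169.9 om 0.00
a' now 51.6
k0 a' 51.6 phi 170.3 om 0.00 g [ 0.4622 -0.1021] toolyaw 213.9 rel 136.4
k6 a' 51.6 phi 170.3 om 0.00 g [ 0.4737 -0.0917] toolyaw 213.9 rel 134.9
k11 a' 51.6 phi 170.3 om 0.00 g [ 0.4833 -0.0831] toolyaw 213.9 rel 133.7
[{"hand": 15, "dp": [-0.012, 0.005, 0.04], "spin": -0.001}, {"hand": 15, "dp": [-0.022, 0.007, 0.08], "spin": -0.001}, {"hand": 15, "dp": [-0.032, 0.008, 0.12], "spin": -0.001}, {"hand": 15, "dp": [-0.042, 0.01, 0.16], "spin": -0.001}, {"hand": 15, "dp": [-0.053, 0.011, 0.2], "spin": -0.001}, {"hand": 15, "dp": [-0.063, 0.013, 0.24], "spin": -0.001}, {"hand": 15, "dp": [-0.073, 0.014, 0.28], "spin": -0.001}, {"hand": 15, "dp": [-0.083, 0.016, 0.288], "spin": -0.001}, {"hand": 15, "dp": [-0.094, 0.017, 0.288], "spin": -0.001}, {"hand": 15, "dp": [-0.104, 0.019, 0.288], "spin": -0.001}, {"hand": 15, "dp": [-0.114, 0.02, 0.288], "spin": -0.001}, {"hand": 15, "dp": [-0.124, 0.022, 0.288], "spin": -0.001}]
[[ 0.5701 -0.0302  0.2145]] expect .571 -.0305
```

>>> {"op": "carry_out", "data": {"deltas": [{"hand": 15, "dp": [-0.012, 0.005, 0.04], "spin": -0.001}, {"hand": 15, "dp": [-0.022, 0.007, 0.08], "spin": -0.001}, {"hand": 15, "dp": [-0.032, 0.008, 0.12], "spin": -0.001}, {"hand": 15, "dp": [-0.042, 0.01, 0.16], "spin": -0.001}, {"hand": 15, "dp": [-0.053, 0.011, 0.2], "spin": -0.001}, {"hand": 15, "dp": [-0.063, 0.013, 0.24], "spin": -0.001}, {"hand": 15, "dp": [-0.073, 0.014, 0.28], "spin": -0.001}, {"hand": 15, "dp": [-0.083, 0.016, 0.288], "spin": -0.001}, {"hand": 15, "dp": [-0.094, 0.017, 0.288], "spin": -0.001}, {"hand": 15, "dp": [-0.104, 0.019, 0.288], "spin": -0.001}, {"hand": 15, "dp": [-0.114, 0.02, 0.288], "spin": -0.001}, {"hand": 15, "dp": [-0.124, 0.022, 0.288], "spin": -0.001}]}}

```text
time: 6.9
ee_pos: [0.4838, -0.0817, 0.0924]
eef_rot: [-0.293, 0.956, -0.0, 0.0]
ft_force: [-0.3, -0.3, -2.7]
width: 0.0214
grip_force: 50.0
```

```bash
mv st_next.json st.json; python3 plan.py 5 0 9
```

```text
ft along handle 0.38  |ft_xy| 0.38 lag mm [-0.6102 -1.3315 -0.5081] q7 2.10 t 6.90
lid [0.6673 0.0317] [141.2392  97.4195] phi meas 169.9 pred 170.3 om 0.00
a' now 52.0
k0 a' 52.0 phi 169.9 om 0.00 g [ 0.4853 -0.0812] toolyaw 213.9 rel 133.4
k2 a' 52.1 phi 169.8 om -0.03 g [ 0.4895 -0.0781] toolyaw 213.9 rel 133.0
k4 a' 53.0 phi 168.9 om -0.13 g [ 0.4939 -0.0748] toolyaw 213.9 rel 132.5
[{"hand": 15, "dp": [-0.011, 0.001, -0.0], "spin": -0.0}, {"hand": 15, "dp": [-0.021, 0.002, -0.0], "spin": -0.0}, {"hand": 15, "dp": [-0.032, 0.002, -0.0], "spin": -0.0}, {"hand": 15, "dp": [-0.043, 0.003, -0.0], "spin": -0.0}, {"hand": 15, "dp": [-0.054, 0.004, -0.0], "spin": -0.0}]
```

```bash
python3 - <<'E'
import json
from bench import *
s=read_state();S=json.load(open("st.json"));S["cmd"][:3]=[float(v) for v in s["ee_pos"]];S["phi"]=2.967;json.dump(S,open("st.json","w"))
print(s["ee_pos"],s["ft_force"])
E
python3 plan.py 5 0 9
```

```text
[ 0.48404379 -0.08136691  0.09243672] [-0.16255027  0.42488458 -3.48067117]
ft along handle -0.10  |ft_xy| 0.45 lag mm [0. 0. 0.] q7 2.09 t 6.95
lid [0.6673 0.0317] [141.2392  97.4195] phi meas 169.9 pred 170.0 om 0.00
a' now 52.0
k0 a' 52.0 phi 169.9 om 0.00 g [ 0.4853 -0.0812] toolyaw 213.9 rel 133.4
k2 a' 52.1 phi 169.8 om -0.03 g [ 0.4895 -0.0781] toolyaw 213.9 rel 133.0
k4 a' 53.0 phi 168.9 om -0.13 g [ 0.4939 -0.0748] toolyaw 213.9 rel 132.5
[{"hand": 15, "dp": [-0.004, -0.002, 0.001], "spin": -0.0}, {"hand": 15, "dp": [-0.015, -0.002, 0.001], "spin": -0.0}, {"hand": 15, "dp": [-0.025, -0.001, 0.002], "spin": -0.0}, {"hand": 15, "dp": [-0.036, -0.001, 0.002], "spin": -0.0}, {"hand": 15, "dp": [-0.047, -0.0, 0.002], "spin": -0.0}]
```

>>> {"op": "carry_out", "data": {"deltas": [{"hand": 15, "dp": [-0.004, -0.002, 0.001], "spin": 0}, {"hand": 15, "dp": [-0.015, -0.002, 0.001], "spin": 0}, {"hand": 15, "dp": [-0.025, -0.001, 0.002], "spin": 0}, {"hand": 15, "dp": [-0.036, -0.001, 0.002], "spin": 0}, {"hand": 15, "dp": [-0.047, 0, 0.002], "spin": 0}]}}

```text
time: 7.5
ee_pos: [0.493, -0.0753, 0.0914]
eef_rot: [-0.293, 0.956, -0.0, -0.0]
ft_force: [-2.7, -1.0, -2.6]
width: 0.0213
grip_force: 50.0
```

```bash
mv st_next.json st.json; cp st.json st_b.json; python3 plan.py 4 12 10
```

```text
ft along handle 2.77  |ft_xy| 2.85 lag mm [0.7501 0.5046 0.5263] q7 2.07 t 7.50
lid [0.6678 0.0316] [142.2458  97.4195] phi meas 169.9 pred 168.9 om -0.13
a' now 52.3
k0 a' 51.1 phi 168.6 om -0.18 g [ 0.4901 -0.069 ] toolyaw 211.8 rel 129.8
k2 a' 48.7 phi 166.2 om -0.24 g [ 0.4827 -0.0551] toolyaw 207.3 rel 123.8
k3 a' 47.5 phi 164.7 om -0.26 g [ 0.4792 -0.0475] toolyaw 204.9 rel 120.6
[{"hand": 15, "dp": [-0.001, 0.028, -0.0], "spin": 0.012}, {"hand": 15, "dp": [-0.003, 0.059, -0.0], "spin": 0.025}, {"hand": 15, "dp": [-0.007, 0.09, -0.0], "spin": 0.037}, {"hand": 15, "dp": [-0.013, 0.123, -0.0], "spin": 0.05}]
```

```bash
python3 plan.py 3 4 11
```

```text
ft along handle 2.28  |ft_xy| 2.45 lag mm [0.4981 0.196  0.4851] q7 2.07 t 7.55
lid [0.6681 0.0316] [142.853   97.4195] phi meas 169.9 pred 168.9 om -0.13
a' now 52.3
k0 a' 51.9 phi 168.6 om -0.18 g [ 0.4919 -0.0709] toolyaw 212.6 rel 130.8
k1 a' 51.5 phi 167.4 om -0.23 g [ 0.4897 -0.0658] toolyaw 211.0 rel 128.6
k2 a' 51.1 phi 166.0 om -0.26 g [ 0.4872 -0.06  ] toolyaw 209.2 rel 126.2
[{"hand": 15, "dp": [-0.003, 0.017, -0.0], "spin": 0.007}, {"hand": 15, "dp": [-0.006, 0.039, -0.0], "spin": 0.016}, {"hand": 15, "dp": [-0.011, 0.064, -0.0], "spin": 0.026}]
```

>>> {"op": "carry_out", "data": {"deltas": [{"hand": 15, "dp": [-0.003, 0.017, 0], "spin": 0.007}, {"hand": 15, "dp": [-0.006, 0.039, 0], "spin": 0.016}, {"hand": 15, "dp": [-0.011, 0.064, 0], "spin": 0.026}]}}

```text
time: 7.9
ee_pos: [0.4859, -0.0604, 0.0914]
eef_rot: [-0.252, 0.968, -0.0, -0.0]
ft_force: [-2.6, -2.0, -2.4]
width: 0.0216
grip_force: 50.0
```

```bash
mv st_next.json st.json; python3 - <<'E'
s=open("h.py").read()
s=s.replace("    return np.array(c)/1000,np.array(s),(a+90)%180-90","    m=cv2.moments((P[:,:2]*1000).astype(np.float32).reshape(-1,1,2))\n    a=np.degrees(.5*np.arctan2(2*m['mu11'],m['mu20']-m['mu02']))\n    return np.array(c)/1000,np.array(s),(a+90)%180-90")
open("h.py","w").write(s)
from h import *
print(axis_fit(ray("scene",blobs((lambda h:((h[...,2]>150)&(h[...,1]<60)&(np.add.outer(np.arange(480)*0,np.arange(640))>335)&(np.arange(640)<425)&(np.arange(480)>240)[:,None]&(np.arange(480)<320)[:,None]))(cv2.cvtColor(cv2.imread("pics/scene.png"),cv2.COLOR_BGR2HSV)),200)[0],.192)))
E
python3 plan.py 4 14 11
```

```text
(array([0.6675, 0.0318]), array([140.8753,  97.1359]), np.float64(-8.799785386069914))
ft along handle 3.26  |ft_xy| 3.29 lag mm [1.2767 0.3628 0.5504] q7 1.97 t 7.90
lid [0.6676 0.0315] [141.9391  97.3452] phi meas 168.8 pred 166.0 om -0.26
a' now 49.0
k0 a' 47.6 phi 166.8 om -0.25 g [ 0.4832 -0.0539] toolyaw 207.0 rel 123.4
k2 a' 44.8 phi 163.7 om -0.29 g [ 0.4754 -0.0369] toolyaw 201.8 rel 116.3
k3 a' 43.4 phi 161.9 om -0.31 g [ 0.472  -0.0277] toolyaw 199.1 rel 112.4
[{"hand": 15, "dp": [0.002, 0.029, -0.0], "spin": 0.012}, {"hand": 15, "dp": [-0.0, 0.065, -0.0], "spin": 0.026}, {"hand": 15, "dp": [-0.004, 0.104, -0.0], "spin": 0.041}, {"hand": 15, "dp": [-0.01, 0.142, -0.0], "spin": 0.056}]
```

```bash
sed -i 's/180+ang+0.3/180+ang-1.1/' plan.py; python3 plan.py 3 3 11
```

```text
ft along handle 3.06  |ft_xy| 3.37 lag mm [ 1.6672 -0.8668  0.5677] q7 1.96 t 7.95
lid [0.6676 0.0315] [141.9391  97.3452] phi meas 166.4 pred 166.0 om -0.26
a' now 51.5
k0 a' 51.2 phi 164.0 om -0.30 g [ 0.4842 -0.0538] toolyaw 207.2 rel 123.6
k1 a' 50.9 phi 162.3 om -0.32 g [ 0.4812 -0.0473] toolyaw 205.1 rel 120.8
k2 a' 50.6 phi 160.4 om -0.34 g [ 0.4783 -0.0403] toolyaw 203.0 rel 117.8
[{"hand": 15, "dp": [-0.002, 0.027, -0.0], "spin": 0.011}, {"hand": 15, "dp": [-0.004, 0.056, -0.0], "spin": 0.023}, {"hand": 15, "dp": [-0.007, 0.086, -0.0], "spin": 0.035}]
```

>>> {"op": "carry_out", "data": {"deltas": [{"hand": 15, "dp": [-0.002, 0.027, 0], "spin": 0.011}, {"hand": 15, "dp": [-0.004, 0.056, 0], "spin": 0.023}, {"hand": 15, "dp": [-0.007, 0.086, 0], "spin": 0.035}]}}

```text
time: 8.3
ee_pos: [0.477, -0.041, 0.0914]
eef_rot: [-0.199, 0.98, -0.0, -0.0]
ft_force: [-2.6, -2.5, -3.0]
width: 0.0218
grip_force: 50.0
```

```bash
mv st_next.json st.json; python3 plan.py 5 22 11.5
```

```text
ft along handle 3.35  |ft_xy| 3.57 lag mm [1.1948 0.5842 0.5296] q7 1.83 t 8.30
lid [0.6673 0.0304] [141.797   95.0252] phi meas 162.2 pred 160.4 om -0.34
a' now 49.6
k0 a' 47.4 phi 159.6 om -0.32 g [ 0.4737 -0.0295] toolyaw 199.7 rel 113.2
k2 a' 43.0 phi 155.8 om -0.34 g [ 0.4668 -0.0054] toolyaw 192.6 rel 103.3
k4 a' 38.6 phi 151.9 om -0.34 g [0.4629 0.0198] toolyaw 185.6 rel 93.1
[{"hand": 15, "dp": [-0.0, 0.047, -0.0], "spin": 0.018}, {"hand": 15, "dp": [-0.005, 0.097, -0.0], "spin": 0.037}, {"hand": 15, "dp": [-0.013, 0.147, -0.0], "spin": 0.057}, {"hand": 15, "dp": [-0.023, 0.196, -0.0], "spin": 0.077}, {"hand": 15, "dp": [-0.038, 0.245, -0.0], "spin": 0.096}]
```

>>> {"op": "carry_out", "data": {"deltas": [{"hand": 15, "dp": [0, 0.047, 0], "spin": 0.018}, {"hand": 15, "dp": [-0.005, 0.097, 0], "spin": 0.037}, {"hand": 15, "dp": [-0.013, 0.147, 0], "spin": 0.057}, {"hand": 15, "dp": [-0.023, 0.196, 0], "spin": 0.077}, {"hand": 15, "dp": [-0.038, 0.245, 0], "spin": 0.096}]}}

```text
time: 8.85
ee_pos: [0.4616, 0.0196, 0.0914]
eef_rot: [-0.05, 0.999, -0.0, -0.0]
ft_force: [-3.4, -1.2, -2.0]
width: 0.0218
grip_force: 50.0
```

```bash
mv st_next.json st.json; python3 plan.py 5 22 11.5
```

```text
ft along handle 3.52  |ft_xy| 3.63 lag mm [1.4678 0.1761 0.5465] q7 1.42 t 8.85
lid [0.6675 0.0305] [141.412  95.713] phi meas 153.7 pred 151.9 om -0.34
a' now 37.7
k0 a' 35.5 phi 151.0 om -0.31 g [0.462  0.0313] toolyaw 182.4 rel 88.5
k2 a' 31.1 phi 147.5 om -0.30 g [0.4626 0.0555] toolyaw 175.7 rel 78.8
k4 a' 26.7 phi 144.2 om -0.28 g [0.4659 0.0788] toolyaw 169.2 rel 69.6
[{"hand": 15, "dp": [-0.0, 0.046, -0.0], "spin": 0.018}, {"hand": 15, "dp": [-0.005, 0.095, -0.0], "spin": 0.037}, {"hand": 15, "dp": [-0.012, 0.142, -0.0], "spin": 0.055}, {"hand": 15, "dp": [-0.022, 0.189, -0.0], "spin": 0.074}, {"hand": 15, "dp": [-0.034, 0.234, -0.0], "spin": 0.092}]
```

>>> {"op": "carry_out", "data": {"deltas": [{"hand": 15, "dp": [0, 0.046, 0], "spin": 0.018}, {"hand": 15, "dp": [-0.005, 0.095, 0], "spin": 0.037}, {"hand": 15, "dp": [-0.012, 0.142, 0], "spin": 0.055}, {"hand": 15, "dp": [-0.022, 0.189, 0], "spin": 0.074}, {"hand": 15, "dp": [-0.034, 0.234, 0], "spin": 0.092}]}}

```text
time: 9.4
ee_pos: [0.4643, 0.0791, 0.0914]
eef_rot: [0.094, 0.996, 0.0, -0.0]
ft_force: [-3.6, -0.0, -2.1]
width: 0.0214
grip_force: 50.0
```

```bash
mv st_next.json st.json; python3 plan.py 6 22 11.5
```

```text
ft along handle 3.52  |ft_xy| 3.59 lag mm [ 1.4896 -0.3281  0.5422] q7 0.99 t 9.40
lid [0.6577 0.035 ] [163.0379 100.2821] phi meas 154.1 pred 144.2 om -0.28
a' now 17.2
k0 a' 15.0 phi 153.0 om -0.12 g [0.465  0.0812] toolyaw 168.0 rel 68.1
k3 a' 8.4 phi 151.1 om -0.10 g [0.4731 0.1083] toolyaw 159.5 rel 56.6
k5 a' 4.0 phi 150.1 om -0.07 g [0.4801 0.1245] toolyaw 154.1 rel 49.5
[{"hand": 15, "dp": [0.005, 0.009, -0.0], "spin": 0.006}, {"hand": 15, "dp": [0.003, 0.047, -0.0], "spin": 0.022}, {"hand": 15, "dp": [-0.001, 0.085, -0.0], "spin": 0.038}, {"hand": 15, "dp": [-0.006, 0.121, -0.0], "spin": 0.053}, {"hand": 15, "dp": [-0.013, 0.157, -0.0], "spin": 0.069}, {"hand": 15, "dp": [-0.022, 0.191, -0.0], "spin": 0.083}]
```

```bash
python3 - <<'E'
s=open("plan.py").read()
a=s.index("    im=camera(");b=s.index("    ph=np")
s=s[:a]+'''    best=None
    for n,(x0,y0,x1,y1) in (("scene",(325,230,440,330)),("top",(270,120,390,222))):
        im=camera(n);cv2.imwrite("pics/last_%s.png"%n,im[...,::-1]);hsv=cv2.cvtColor(im,cv2.COLOR_RGB2HSV);M=np.zeros(im.shape[:2],bool);M[y0:y1,x0:x1]=1
        for kk in (3,9,15):
            m=cv2.morphologyEx((M&(hsv[...,2]>150)&(hsv[...,1]<60)).astype(np.uint8),cv2.MORPH_OPEN,cv2.getStructuringElement(cv2.MORPH_ELLIPSE,(kk,kk)))
            P=ray(n,blobs(m>0,200)[0],0.192);ctr,sz,ang=axis_fit(P)
            print(n,kk,ctr,sz,"%.1f"%ang)
            if best is None and 135<sz[0]<146: best=ang
    ang=best
'''+s[b:]
s=s.replace("psi,comp,.05)","psi,comp,.1)")
open("plan.py","w").write(s)
E
python3 plan.py 6 22 11.5
```

```text
ft along handle 4.48  |ft_xy| 4.80 lag mm [ 1.2534 -2.4311  0.314 ] q7 0.99 t 9.45
scene 3 [0.6584 0.0349] [161.8751  99.617 ] -26.6
scene 9 [0.6677 0.0304] [142.4072  95.6516] -35.5
scene 15 [0.6678 0.0303] [142.0718  95.6516] -35.7
top 3 [0.6665 0.0322] [140.0292  92.0822] -37.0
top 9 [0.6665 0.0322] [140.0292  92.0822] -37.2
top 15 [0.6664 0.0322] [139.9453  92.0304] -37.3
lid [0.6664 0.0322] [139.9453  92.0304] phi meas 143.4 pred 144.2 om -0.28
a' now 29.2
k0 a' 27.0 phi 140.2 om -0.27 g [0.4696 0.0922] toolyaw 165.3 rel 64.2
k3 a' 20.4 phi 135.9 om -0.23 g [0.481  0.1234] toolyaw 156.1 rel 51.7
k5 a' 16.0 phi 133.4 om -0.20 g [0.4917 0.1434] toolyaw 149.4 rel 43.1
[{"hand": 15, "dp": [-0.005, 0.056, -0.0], "spin": 0.021}, {"hand": 15, "dp": [-0.009, 0.101, -0.0], "spin": 0.038}, {"hand": 15, "dp": [-0.017, 0.144, -0.0], "spin": 0.055}, {"hand": 15, "dp": [-0.026, 0.187, -0.0], "spin": 0.072}, {"hand": 15, "dp": [-0.038, 0.231, -0.0], "spin": 0.091}, {"hand": 15, "dp": [-0.053, 0.273, -0.0], "spin": 0.109}]
```

>>> {"op": "carry_out", "data": {"deltas": [{"hand": 15, "dp": [-0.005, 0.056, 0], "spin": 0.021}, {"hand": 15, "dp": [-0.009, 0.101, 0], "spin": 0.038}, {"hand": 15, "dp": [-0.017, 0.144, 0], "spin": 0.055}, {"hand": 15, "dp": [-0.026, 0.187, 0], "spin": 0.072}, {"hand": 15, "dp": [-0.038, 0.231, 0], "spin": 0.091}, {"hand": 15, "dp": [-0.053, 0.273, 0], "spin": 0.109}]}}

```text
time: 10.15
ee_pos: [0.4904, 0.1431, 0.0914]
eef_rot: [0.262, 0.965, 0.0, -0.0]
ft_force: [-3.9, 1.7, -3.0]
width: 0.0215
grip_force: 50.0
```

```bash
mv st_next.json st.json; python3 plan.py 6 22 11.5
```

```text
ft along handle 4.16  |ft_xy| 4.20 lag mm [1.3069 0.2029 0.5126] q7 0.50 t 10.15
scene 3 [0.6626 0.0358] [156.4807  94.8523] -40.3
scene 9 [0.6675 0.03  ] [140.8506  94.7343] -44.5
scene 15 [0.6675 0.03  ] [140.8506  94.7343] -44.9
top 3 [0.6668 0.0322] [140.0666  92.5536] -46.4
top 9 [0.6668 0.0322] [140.0666  92.5536] -46.5
top 15 [0.6663 0.0329] [138.1177  92.7231] -46.5
lid [0.6663 0.0329] [138.1177  92.7231] phi meas 134.4 pred 133.4 om -0.20
a' now 16.0
k0 a' 13.8 phi 132.4 om -0.16 g [0.4974 0.1523] toolyaw 146.2 rel 39.2
k3 a' 7.2 phi 130.0 om -0.11 g [0.5159 0.1755] toolyaw 137.3 rel 28.5
k5 a' 2.8 phi 129.0 om -0.08 g [0.5288 0.1881] toolyaw 131.8 rel 22.2
[{"hand": 15, "dp": [-0.001, 0.043, -0.0], "spin": 0.018}, {"hand": 15, "dp": [-0.005, 0.083, -0.0], "spin": 0.035}, {"hand": 15, "dp": [-0.011, 0.123, -0.0], "spin": 0.052}, {"hand": 15, "dp": [-0.018, 0.16, -0.0], "spin": 0.068}, {"hand": 15, "dp": [-0.027, 0.196, -0.0], "spin": 0.083}, {"hand": 15, "dp": [-0.037, 0.23, -0.0], "spin": 0.098}]
```

>>> {"op": "carry_out", "data": {"deltas": [{"hand": 15, "dp": [-0.001, 0.043, 0], "spin": 0.018}, {"hand": 15, "dp": [-0.005, 0.083, 0], "spin": 0.035}, {"hand": 15, "dp": [-0.011, 0.123, 0], "spin": 0.052}, {"hand": 15, "dp": [-0.018, 0.16, 0], "spin": 0.068}, {"hand": 15, "dp": [-0.027, 0.196, 0], "spin": 0.083}, {"hand": 15, "dp": [-0.037, 0.23, 0], "spin": 0.098}]}}

```text
time: 10.85
ee_pos: [0.5276, 0.1879, 0.0915]
eef_rot: [0.406, 0.914, 0.0, -0.0]
ft_force: [-2.4, 2.6, -3.1]
width: 0.0214
grip_force: 50.0
```

```bash
mv st_next.json st.json; python3 plan.py 6 22 11.5
```

```text
ft along handle 3.53  |ft_xy| 3.53 lag mm [1.3194 0.1768 0.4746] q7 0.11 t 10.85
scene 3 [0.661 0.037] [160.9224  93.3182] -55.9
scene 9 [0.6656 0.0312] [146.1113  93.3182] -57.1
scene 15 [0.667  0.0295] [141.7733  93.3182] -58.1
top 3 [0.6668 0.0325] [140.12    92.3478] -60.1
top 9 [0.6668 0.0325] [140.12    92.3478] -60.8
top 15 [0.6667 0.032 ] [139.1722  92.3765] -61.1
lid [0.6667 0.032 ] [139.1722  92.3765] phi meas 120.8 pred 129.0 om -0.08
a' now 12.0
k0 a' 9.7 phi 118.9 om -0.15 g [0.54   0.1969] toolyaw 128.7 rel 18.6
k3 a' 3.1 phi 117.0 om -0.09 g [0.5634 0.2128] toolyaw 120.1 rel 9.4
k5 a' -1.3 phi 116.2 om -0.04 g [0.5783 0.2206] toolyaw 115.0 rel 4.1
[{"hand": 15, "dp": [-0.003, 0.057, -0.0], "spin": 0.017}, {"hand": 15, "dp": [-0.007, 0.096, -0.0], "spin": 0.034}, {"hand": 15, "dp": [-0.012, 0.133, -0.0], "spin": 0.05}, {"hand": 15, "dp": [-0.018, 0.169, -0.0], "spin": 0.065}, {"hand": 15, "dp": [-0.026, 0.202, -0.0], "spin": 0.08}, {"hand": 15, "dp": [-0.035, 0.234, -0.0], "spin": 0.094}]
```

```bash
python3 - <<'E'
from h import *
t=cv2.imread("pics/last_top.png");c=cv2.imread("pics/last_scene.png")
cv2.imwrite("pics/p3.png",cv2.resize(np.hstack([t[100:280,240:440],c[200:380,280:480]]),None,fx=2,fy=2))
for n,im,(x0,y0,x1,y1) in (("scene",c,(325,230,440,330)),("top",t,(270,120,390,222))):
    hsv=cv2.cvtColor(im,cv2.COLOR_BGR2HSV);M=np.zeros(im.shape[:2],bool);M[y0:y1,x0:x1]=1
    m=cv2.morphologyEx((M&(hsv[...,2]>150)&(hsv[...,1]<60)).astype(np.uint8),cv2.MORPH_OPEN,cv2.getStructuringElement(cv2.MORPH_ELLIPSE,(13,13)))
    P=ray(n,blobs(m>0,200)[0],0.192)[:,:2];r=cv2.minAreaRect((P*1000).astype(np.float32));print(n,r)
E
```

```text
scene ((666.3853149414062, 30.257568359375), (93.31822967529297, 143.62860107421875), 38.78752899169922)
top ((666.679931640625, 31.986907958984375), (92.37654113769531, 139.17222595214844), 37.359683990478516)
```

View pics/p3.png

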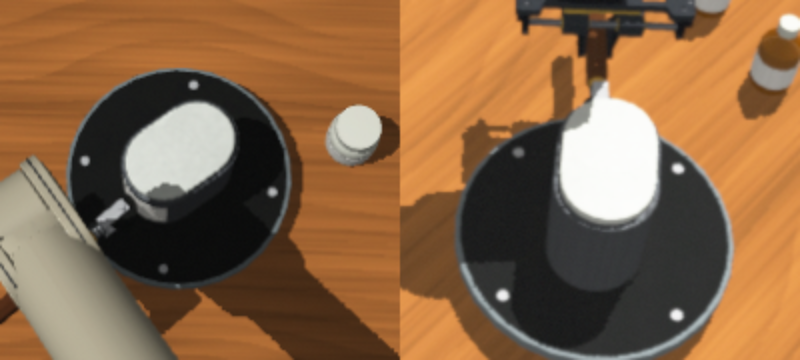

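```bash
python3 - <<'E'
s=open("plan.py").read()
a=s.index("    best=None");b=s.index("    ph=np")
s=s[:a]+'''    ang=dots(camera("scene"),"scene",np.degrees(phi)-170)
'''+s[b:]
s=s.replace("180+ang-1.1","169.9+ang").replace('print("lid",ctr,sz,"phi','print("phi')
s=s.replace("    phi=ph;phi","    W0=AX+.025*u(phi)+(.07-min(comp,0))*u(psi)-AX-.025*u(ph);psi=np.arctan2(W0[1],W0[0])%(2*np.pi);phi=ph;phi").replace("psi,comp,.1)\n    w","psi,comp,.05)\n    w")
open("plan.py","w").write(s)
open("h.py","a").write('''
def dotpts(img,n):
    hsv=cv2.cvtColor(img,cv2.COLOR_RGB2HSV);out=[]
    g=cv2.morphologyEx(hsv[...,2],cv2.MORPH_TOPHAT,np.ones((13,13)))
    cs,_=cv2.findContours(((g>45)&(hsv[...,1]<90)).astype(np.uint8),cv2.RETR_EXTERNAL,cv2.CHAIN_APPROX_NONE)
    for c in cs:
        m=c[:,0].mean(0);p=ray(n,[m],0.046)[0,:2]-[0.6668,0.0318];r=np.hypot(*p)
        if .115<r<.14 and 3<len(c)<30: out.append([np.degrees(np.arctan2(p[1],p[0])),r])
    return np.array(out)
def dots(img,n,guess):
    ref=dotpts(cv2.imread(f"pics/{n}.png")[...,::-1],n);q=dotpts(img,n)
    f=lambda A:np.degrees(np.angle(np.exp(4j*np.radians(A)))) 
    r0=np.median([(a-ref[0,0]+45)%90-45 for a in ref[:,0]])+ref[0,0]
    d=np.array([(a-r0-guess+45)%90-45 for a in q[:,0]]);d=d[abs(d)<12]
    print(n,"dots dev",d);return guess+np.median(d)
''')
E
python3 - <<'E'
from h import *
for n in("scene","top"):
    print(dotpts(cv2.imread(f"pics/{n}.png")[...,::-1],n))
    im=cv2.imread(f"pics/last_{n}.png")[...,::-1];print(dots(im,n,-41.))
E
python3 plan.py 6 22 11.5
```

```text
[[ -55.2506    0.1266]
 [  35.4591    0.1255]
 [-144.3168    0.1268]
 [ 154.5597    0.1269]]
scene dots dev [-2.3251 -2.4872 -1.7109 -1.4288]
-43.01797671471819
[[-144.335     0.1254]
 [ 125.5022    0.1259]
 [ -54.8533    0.1255]
 [  35.5411    0.1258]]
top dots dev [-1.856  -2.7616 -2.3645 -2.1345]
-43.24947655741329
ft along handle 5.26  |ft_xy| 5.39 lag mm [ 1.0561 -0.4717  0.3744] q7 0.11 t 10.95
scene dots dev [-2.8327 -3.247  -2.4822 -2.1283]
phi meas 126.2 pred 129.0 om -0.08
a' now 6.9
k0 a' 4.7 phi 125.3 om -0.09 g [0.5344 0.1928] toolyaw 130.0 rel 20.2
k3 a' -1.9 phi 124.3 om -0.03 g [0.5545 0.2074] toolyaw 122.4 rel 11.9
k5 a' -6.3 phi 124.2 om 0.00 g [0.5671 0.2147] toolyaw 117.8 rel 7.1
[{"hand": 15, "dp": [-0.001, 0.029, -0.0], "spin": 0.01}, {"hand": 15, "dp": [-0.003, 0.063, -0.0], "spin": 0.025}, {"hand": 15, "dp": [-0.006, 0.096, -0.0], "spin": 0.039}, {"hand": 15, "dp": [-0.011, 0.128, -0.0], "spin": 0.052}, {"hand": 15, "dp": [-0.016, 0.157, -0.0], "spin": 0.065}, {"hand": 15, "dp": [-0.022, 0.185, -0.0], "spin": 0.078}]
```

>>> {"op": "carry_out", "data": {"deltas": [{"hand": 15, "dp": [-0.001, 0.029, 0], "spin": 0.01}, {"hand": 15, "dp": [-0.003, 0.063, 0], "spin": 0.025}, {"hand": 15, "dp": [-0.006, 0.096, 0], "spin": 0.039}, {"hand": 15, "dp": [-0.011, 0.128, 0], "spin": 0.052}, {"hand": 15, "dp": [-0.016, 0.157, 0], "spin": 0.065}, {"hand": 15, "dp": [-0.022, 0.185, 0], "spin": 0.078}]}}

```text
time: 11.6
ee_pos: [0.5656, 0.2146, 0.0915]
eef_rot: [0.515, 0.857, 0.0, -0.0]
ft_force: [-2.3, 3.6, -3.0]
width: 0.0217
grip_force: 50.0
```

```bash
mv st_next.json st.json; python3 plan.py 6 22 11
```

```text
ft along handle 4.27  |ft_xy| 4.29 lag mm [1.4788 0.3013 0.3931] q7 -0.16 t 11.60
scene dots dev [-1.3381 -1.8445 -0.9641 -0.6733]
phi meas 122.9 pred 124.2 om 0.00
a' now -4.6
k0 a' -6.8 phi 122.9 om 0.01 g [0.5725 0.2177] toolyaw 116.1 rel 5.3
k3 a' -13.4 phi 123.4 om 0.05 g [0.5902 0.2254] toolyaw 110.0 rel -0.9
k5 a' -17.8 phi 124.2 om 0.08 g [0.6009 0.229 ] toolyaw 106.4 rel -4.5
[{"hand": 15, "dp": [-0.0, 0.024, -0.0], "spin": 0.009}, {"hand": 15, "dp": [-0.001, 0.051, -0.0], "spin": 0.021}, {"hand": 15, "dp": [-0.003, 0.077, -0.0], "spin": 0.032}, {"hand": 15, "dp": [-0.006, 0.102, -0.0], "spin": 0.043}, {"hand": 15, "dp": [-0.009, 0.125, -0.0], "spin": 0.054}, {"hand": 15, "dp": [-0.013, 0.146, -0.0], "spin": 0.063}]
```

>>> {"op": "carry_out", "data": {"deltas": [{"hand": 15, "dp": [0, 0.024, 0], "spin": 0.009}, {"hand": 15, "dp": [-0.001, 0.051, 0], "spin": 0.021}, {"hand": 15, "dp": [-0.003, 0.077, 0], "spin": 0.032}, {"hand": 15, "dp": [-0.006, 0.102, 0], "spin": 0.043}, {"hand": 15, "dp": [-0.009, 0.125, 0], "spin": 0.054}, {"hand": 15, "dp": [-0.013, 0.146, 0], "spin": 0.063}]}}

```text
time: 12.25
ee_pos: [0.5996, 0.229, 0.0916]
eef_rot: [0.598, 0.802, 0.0, 0.0]
ft_force: [-1.1, 4.3, -4.2]
width: 0.0216
grip_force: 50.0
```

```bash
mv st_next.json st.json; python3 plan.py 6 12 11.5
```

```text
ft along handle 4.40  |ft_xy| 4.40 lag mm [1.2501 0.0234 0.3213] q7 -0.35 t 12.25
scene dots dev [-2.1116 -2.4761 -1.8178 -1.3027]
phi meas 122.1 pred 124.2 om 0.08
a' now -15.2
k0 a' -16.4 phi 122.7 om 0.08 g [0.6017 0.2294] toolyaw 106.3 rel -4.6
k3 a' -20.0 phi 124.4 om 0.12 g [0.607  0.2303] toolyaw 104.4 rel -6.4
k5 a' -22.4 phi 126.0 om 0.15 g [0.6092 0.2304] toolyaw 103.5 rel -7.2
[{"hand": 15, "dp": [0.001, 0.004, -0.0], "spin": 0.001}, {"hand": 15, "dp": [-0.0, 0.012, -0.0], "spin": 0.005}, {"hand": 15, "dp": [-0.001, 0.019, -0.0], "spin": 0.008}, {"hand": 15, "dp": [-0.002, 0.025, -0.0], "spin": 0.011}, {"hand": 15, "dp": [-0.003, 0.03, -0.0], "spin": 0.014}, {"hand": 15, "dp": [-0.004, 0.033, -0.0], "spin": 0.016}]
```

>>> {"op": "carry_out", "data": {"deltas": [{"hand": 15, "dp": [0.001, 0.004, 0], "spin": 0.001}, {"hand": 15, "dp": [0, 0.012, 0], "spin": 0.005}, {"hand": 15, "dp": [-0.001, 0.019, 0], "spin": 0.008}, {"hand": 15, "dp": [-0.002, 0.025, 0], "spin": 0.011}, {"hand": 15, "dp": [-0.003, 0.03, 0], "spin": 0.014}, {"hand": 15, "dp": [-0.004, 0.033, 0], "spin": 0.016}]}}

```text
time: 12.9
ee_pos: [0.6076, 0.2304, 0.0916]
eef_rot: [0.618, 0.786, 0.0, 0.0]
ft_force: [-2.0, 4.4, -3.3]
width: 0.0214
grip_force: 50.0
```

```bash
mv st_next.json st.json; python3 plan.py 6 14 11.5
```

```text
ft along handle 4.72  |ft_xy| 4.81 lag mm [ 1.4802 -0.033   0.3824] q7 -0.39 t 12.90
scene dots dev [-2.0117 -2.271  -1.0145 -1.2484]
phi meas 124.2 pred 126.0 om 0.15
a' now -20.5
k0 a' -21.9 phi 125.4 om 0.14 g [0.6095 0.2306] toolyaw 103.5 rel -7.2
k3 a' -26.1 phi 128.2 om 0.18 g [0.6129 0.2309] toolyaw 102.1 rel -8.6
k5 a' -28.9 phi 130.4 om 0.21 g [0.614  0.2307] toolyaw 101.5 rel -9.1
[{"hand": 15, "dp": [0.001, 0.002, -0.0], "spin": 0.0}, {"hand": 15, "dp": [-0.0, 0.008, -0.0], "spin": 0.003}, {"hand": 15, "dp": [-0.001, 0.012, -0.0], "spin": 0.006}, {"hand": 15, "dp": [-0.002, 0.016, -0.0], "spin": 0.008}, {"hand": 15, "dp": [-0.003, 0.018, -0.0], "spin": 0.01}, {"hand": 15, "dp": [-0.004, 0.02, -0.0], "spin": 0.011}]
```

>>> {"op": "carry_out", "data": {"deltas": [{"hand": 15, "dp": [0.001, 0.002, 0], "spin": 0}, {"hand": 15, "dp": [0, 0.008, 0], "spin": 0.003}, {"hand": 15, "dp": [-0.001, 0.012, 0], "spin": 0.006}, {"hand": 15, "dp": [-0.002, 0.016, 0], "spin": 0.008}, {"hand": 15, "dp": [-0.003, 0.018, 0], "spin": 0.01}, {"hand": 15, "dp": [-0.004, 0.02, 0], "spin": 0.011}]}}

```text
time: 13.55
ee_pos: [0.6126, 0.2306, 0.0916]
eef_rot: [0.631, 0.776, 0.0, 0.0]
ft_force: [-0.8, 4.2, -4.3]
width: 0.0214
grip_force: 50.0
```

```bash
mv st_next.json st.json; python3 plan.py 7 16 11.5
```

```text
ft along handle 4.23  |ft_xy| 4.23 lag mm [ 1.5307 -0.0452  0.3819] q7 -0.42 t 13.55
scene dots dev [-2.4946 -3.1551 -2.3684 -1.9347]
phi meas 127.9 pred 130.4 om 0.21
a' now -26.1
k0 a' -27.7 phi 129.4 om 0.19 g [0.6135 0.2308] toolyaw 101.8 rel -8.8
k3 a' -32.5 phi 133.1 om 0.23 g [0.6159 0.2304] toolyaw 100.6 rel -9.9
k6 a' -37.3 phi 137.4 om 0.27 g [0.616  0.2293] toolyaw 100.2 rel -10.3
[{"hand": 15, "dp": [0.001, -0.002, -0.0], "spin": -0.001}, {"hand": 15, "dp": [0.0, 0.002, -0.0], "spin": 0.001}, {"hand": 15, "dp": [-0.001, 0.005, -0.0], "spin": 0.004}, {"hand": 15, "dp": [-0.002, 0.007, -0.0], "spin": 0.005}, {"hand": 15, "dp": [-0.003, 0.008, -0.0], "spin": 0.007}, {"hand": 15, "dp": [-0.005, 0.007, -0.0], "spin": 0.007}, {"hand": 15, "dp": [-0.006, 0.006, -0.0], "spin": 0.008}]
```

>>> {"op": "carry_out", "data": {"deltas": [{"hand": 15, "dp": [0.001, -0.002, 0], "spin": -0.001}, {"hand": 15, "dp": [0, 0.002, 0], "spin": 0.001}, {"hand": 15, "dp": [-0.001, 0.005, 0], "spin": 0.004}, {"hand": 15, "dp": [-0.002, 0.007, 0], "spin": 0.005}, {"hand": 15, "dp": [-0.003, 0.008, 0], "spin": 0.007}, {"hand": 15, "dp": [-0.005, 0.007, 0], "spin": 0.007}, {"hand": 15, "dp": [-0.006, 0.006, 0], "spin": 0.008}]}}

```text
time: 14.3
ee_pos: [0.6143, 0.2294, 0.0915]
eef_rot: [0.641, 0.768, -0.0, 0.0]
ft_force: [-0.9, 5.0, -3.5]
width: 0.0216
grip_force: 50.0
```

```bash
mv st_next.json st.json; python3 plan.py 7 19 11.5
```

```text
ft along handle 5.06  |ft_xy| 5.06 lag mm [1.5995 0.0133 0.4141] q7 -0.44 t 14.30
scene dots dev [-3.6756 -2.8204 -2.5046 -2.0464]
phi meas 134.7 pred 137.4 om 0.27
a' now -34.4
k0 a' -36.3 phi 136.8 om 0.26 g [0.615  0.2293] toolyaw 100.5 rel -9.9
k3 a' -42.0 phi 141.7 om 0.30 g [0.6163 0.2282] toolyaw 99.7 rel -10.6
k6 a' -47.7 phi 147.3 om 0.35 g [0.6151 0.2262] toolyaw 99.6 rel -10.6
[{"hand": 15, "dp": [0.0, -0.004, -0.0], "spin": -0.002}, {"hand": 15, "dp": [-0.001, -0.001, -0.0], "spin": -0.0}, {"hand": 15, "dp": [-0.003, 0.0, -0.0], "spin": 0.001}, {"hand": 15, "dp": [-0.005, 0.0, -0.0], "spin": 0.002}, {"hand": 15, "dp": [-0.007, -0.0, -0.0], "spin": 0.003}, {"hand": 15, "dp": [-0.009, -0.002, -0.0], "spin": 0.003}, {"hand": 15, "dp": [-0.012, -0.005, -0.0], "spin": 0.003}]
```

>>> {"op": "carry_out", "data": {"deltas": [{"hand": 15, "dp": [0.001, -0.004, 0], "spin": -0.002}, {"hand": 15, "dp": [0, -0.001, 0], "spin": 0}, {"hand": 15, "dp": [-0.001, 0, 0], "spin": 0.001}, {"hand": 15, "dp": [-0.003, 0, 0], "spin": 0.002}, {"hand": 15, "dp": [-0.005, 0, 0], "spin": 0.003}, {"hand": 15, "dp": [-0.007, -0.002, 0], "spin": 0.003}, {"hand": 15, "dp": [-0.01, -0.005, 0], "spin": 0.003}]}}

```text
time: 15.05
ee_pos: [0.6135, 0.2267, 0.0915]
eef_rot: [0.644, 0.765, 0.0, 0.0]
ft_force: [-1.5, 3.7, -3.3]
width: 0.0218
grip_force: 50.0
```

```bash
mv st_next.json st.json; python3 - <<'E'
import json,numpy as np
S=json.load(open("st.json"));c=S["cmd"][3];S["cmd"][0]+=.0005*np.cos(c);S["cmd"][1]+=.0005*np.sin(c);json.dump(S,open("st.json","w"))
E
python3 plan.py 6 20 11 -57
```

```text
ft along handle 3.87  |ft_xy| 3.96 lag mm [ 1.6332 -0.0318  0.407 ] q7 -0.45 t 15.05
scene dots dev [-3.4317 -3.0669 -2.2332]
phi meas 144.1 pred 147.3 om 0.35
a' now -44.6
k0 a' -46.6 phi 146.9 om 0.33 g [0.6131 0.2261] toolyaw 100.3 rel -10.0
k3 a' -52.6 phi 153.0 om 0.37 g [0.6116 0.224 ] toolyaw 100.3 rel -9.8
k5 a' -56.6 phi 157.3 om 0.39 g [0.6095 0.2222] toolyaw 100.7 rel -9.3
[{"hand": 15, "dp": [-0.001, -0.008, -0.0], "spin": -0.004}, {"hand": 15, "dp": [-0.003, -0.01, -0.0], "spin": -0.003}, {"hand": 15, "dp": [-0.006, -0.012, -0.0], "spin": -0.004}, {"hand": 15, "dp": [-0.008, -0.016, -0.0], "spin": -0.004}, {"hand": 15, "dp": [-0.011, -0.02, -0.0], "spin": -0.005}, {"hand": 15, "dp": [-0.014, -0.025, -0.0], "spin": -0.006}]
```

>>> {"op": "carry_out", "data": {"deltas": [{"hand": 15, "dp": [-0.001, -0.008, 0], "spin": -0.004}, {"hand": 15, "dp": [-0.003, -0.01, 0], "spin": -0.003}, {"hand": 15, "dp": [-0.006, -0.012, 0], "spin": -0.004}, {"hand": 15, "dp": [-0.008, -0.016, 0], "spin": -0.004}, {"hand": 15, "dp": [-0.011, -0.02, 0], "spin": -0.005}, {"hand": 15, "dp": [-0.014, -0.025, 0], "spin": -0.006}]}}

```text
time: 15.7
ee_pos: [0.6079, 0.2221, 0.0915]
eef_rot: [0.637, 0.771, -0.0, 0.0]
ft_force: [-0.6, 4.1, -3.7]
width: 0.0217
grip_force: 50.0
```

```bash
mv st_next.json st.json; python3 plan.py 3 10 11 -58
```

```text
ft along handle 4.15  |ft_xy| 4.15 lag mm [1.6455 0.0816 0.3931] q7 -0.43 t 15.70
scene dots dev [-2.5429 -1.8889 -1.7126]
phi meas 155.4 pred 157.3 om 0.39
a' now -55.3
k0 a' -56.3 phi 158.6 om 0.39 g [0.6043 0.2207] toolyaw 102.3 rel -7.8
k1 a' -57.3 phi 160.8 om 0.40 g [0.6001 0.2189] toolyaw 103.6 rel -6.5
k2 a' -58.0 phi 163.1 om 0.41 g [0.5948 0.2167] toolyaw 105.1 rel -4.9
[{"hand": 15, "dp": [-0.002, -0.022, -0.0], "spin": -0.009}, {"hand": 15, "dp": [-0.006, -0.04, -0.0], "spin": -0.016}, {"hand": 15, "dp": [-0.011, -0.062, -0.0], "spin": -0.025}]
```

>>> {"op": "carry_out", "data": {"deltas": [{"hand": 15, "dp": [0.02, 0, 0], "spin": 0}, {"hand": 15, "dp": [0.05, 0, 0], "spin": 0}, {"hand": 15, "dp": [0.09, 0, -0.01], "spin": 0}, {"hand": 15, "dp": [0.12, 0, -0.05], "spin": 0}, {"hand": 15, "dp": [0.14, 0, -0.12], "spin": 0}, {"hand": 15, "dp": [0.14, 0, -0.2], "spin": 0}, {"hand": 15, "dp": [0.15, 0, -0.28], "spin": 0}, {"hand": 15, "dp": [0.2, 0, -0.3], "spin": 0}, {"hand": 15, "dp": [0.25, 0, -0.3], "spin": 0}, {"hand": 15, "dp": [0.28, 0, -0.3], "spin": 0}, {"hand": 15, "dp": [0.28, 0, -0.3], "spin": 0}, {"hand": 15, "dp": [0.28, 0, -0.3], "spin": 0}, {"hand": 15, "dp": [0.28, 0, -0.3], "spin": 0}, {"hand": 15, "dp": [0.28, 0, -0.3], "spin": 0}, {"hand": 15, "dp": [0.28, 0, -0.3], "spin": 0}, {"hand": 15, "dp": [0.28, 0, -0.3], "spin": 0}, {"hand": 15, "dp": [0.28, 0, -0.3], "spin": 0}, {"hand": 15, "dp": [0.28, 0, -0.3], "spin": 0}, {"hand": 15, "dp": [0.28, 0, -0.3], "spin": 0}, {"hand": 15, "dp": [0.28, 0, -0.3], "spin": 0}]}}

```text
time: 17.75
ee_pos: [0.5948, 0.291, 0.1666]
eef_rot: [0.637, 0.771, -0.0, 0.0]
ft_force: [-0.8, 0.6, -3.2]
width: 0.0216
grip_force: 50.0
```

```bash
python3 - <<'E'
from h import *
import time
for i in range(2):
    im=camera("scene");print(dots(im,"scene",-5.),dotpts(im,"scene")[:,0])
    for _ in range(3): camera("top")
s=read_state();print(s['time'],s['ee_pos'],s['ft_force'],s['grip_force'],s['joint_vel'])
t=camera("top");cv2.imwrite("pics/p4.png",np.hstack([t,im])[::1,:,::-1][:, :][::2,::2])
E
```

```text
scene dots dev [ 0.6558  1.3748  1.9281 -6.5661]
-3.9846868236004482 [ -58.773    31.946  -147.5007  114.0051]
scene dots dev [0.6558 1.3748 2.0438]
-3.625155285137879 [ -58.773   31.946 -147.385]
18.15 [0.5948 0.2909 0.1665] [-0.4104  0.292  -3.3574] 49.99138729646802 [-0.0008 -0.0024  0.0003  0.0002  0.0007 -0.0003  0.0007]
```

View pics/p4.png

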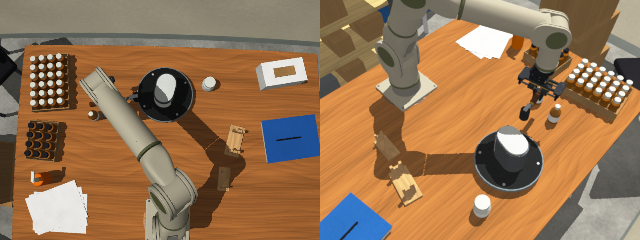

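The picture shows the roller held clear beside the tin (wheel near (523,113) in the right half), both bottles and the jar standing, and the turntable at rest.

```bash
python3 -c "
from bench import *
print(close_job())"
```

```text
the job is handed in; nothing more can be done
None
```

I rolled the label down in one unbroken pass from its right-hand edge to its left-hand edge and handed the job in. The force readings were about 3–5 N, and the pass took about 8 s instead of 5, because I slowed it to keep the handle away from a bottle. The roller is held clear, the turntable has stopped, and the bottles and jar are still standing; the result of the judging was not shown.

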